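Hook the retainer plate under the core box lip and snap it down

TASK

The aluminium retainer plate has been left lying on top of the core box. Get its notched far edge hooked under the box's lip while the near edge is still raised, feeling sideways for the hidden key that the notch must take, then press the near edge down until the plate lies flat in its seat and the sprung catch has snapped back over it. Then let go, leaving the other things on the table where they are.

Things in the scene. Friction and masses are not known exactly. Their poses are not given: they have to be found in the camera images.
- core_box: Black plastic core box, fixed. Origin: on the table under the centre of the covered bay; x points from near wall to lip (roughly away from the robot), z up. Spans x -84.5 to 84.5 mm, y -300 to 78; rim 83 mm high. Bay: x -76.5 to 76.5, y -70 to 70. Core rows lie below the rim at y under -78; a flap lid hinged at y = -303 is propped open, leaning to -y, up to 0.26 m high.
- plate: Aluminium plate, loose, 0.24-0.38 kg, 150 mm (x) by 110 (y) by 6 thick; origin: centre of underside, z up. On top a square-walled finger well, walls 10 mm thick, top 28 above the underside, inside x -51 to -19, y -35 to 35. Starts level on lip and near wall, up to 4 degrees askew. Pulled back off the lip, its far edge drops to the far ledge and it leans on the near wall at 9 degrees.
- plate_far (a point): Middle of the plate's far edge line, on the underside (plate x = 75 mm). At the start it is 6 to 19 mm beyond the lip's free edge, on top of the lip. A notch 20 mm wide (y -10 to 10) and 11 mm deep is cut in this edge, for the key under the lip.
- plate_near (a point): Middle of the plate's near edge, on the underside (plate x = -75 mm).
- lip_edge (a point): Middle of the lip's free edge, at its underside (box x = 52.5 mm, y = 0, 73 mm above the table). Axes as the box's. The 10 mm thick lip (top at 83 mm) juts from the back stop (face at box x = 76.5) over the far ledge: slot 13 mm high, 24 deep, 140 wide. Out of sight in it a key, an upright pin 10 mm across, stands on the ledge, centre at box x = 73.5 and y anywhere from -11 to 11 mm.
- seat (a point): Centre of the plate's seat (box x = 0, y = 0, 60 mm above the table). Axes as the box's. The plate must finally lie on two ledges at this height, one from box x -76.5 to -54 mm, one from x 0 to 76.5.
- catch (a joint): Sprung catch in the near wall, 40 mm wide. 0 m = out: its nose reaches 6 mm into the bay, lowest point 7 mm above the ledge, bevel rising to 20 mm above it; grows to 0.009 as pushed back (box -x). Spring 600 N/m, 4 N at rest. Pressing in the well, 4 to 16 N takes the plate past it; the plate's weight does not. With the plate flat under it, it springs back to 0.
- gneiss: Bystander: piece of grey banded rock core lying on the table, 45 mm thick, 85 mm long; origin under its centre.
- spatula: Bystander: stainless spatula, 200 mm long, lying beyond the box; origin at the table under its middle.
- wedge: Bystander: orange plastic wedge, 75 x 30 x 22 mm, on the table nearer than the box; origin under its centre.
- loupe: Bystander: brass hand lens lying on the table, 42 mm across with a 50 mm tab; 10 mm high; origin under the lens.
- near_wall (a point): Middle of the near wall's inner face at rim height (box x = -76.5 mm, y = 0, 83 mm above the table). Axes as the box's. Wall 8 mm thick, with a 44 mm wide gap for the catch; 153 mm to the back stop. A plate stopped by the key (far edge 16 mm under the lip) still lies on this wall; home against the back stop (24 mm) it drops off it on to the catch.
Not all that is in view belongs to the job. Of the things that look like the plate, the largest one is meant.

How it is judged:
On the way:
1. the plate's far edge is at least 8 mm under the lip while its near edge is still raised (plate tilted more than 0.05 rad) (x of plate_far in the frame of lip_edge above 0.008 m and z of plate_far in the frame of lip_edge below -0.005 m and z of plate_near in the frame of seat above 0.008 m and angle between plate's own z axis and vertical above 0.05 rad), for 0.1 s.
At the end, for the whole second after the job is handed in: The plate lies at rest and flat in its seat: both edges within 2.5 mm of ledge height, tilt under 0.03 rad, far edge at least 15 mm under the lip, and the catch back out to within 2 mm (x of plate_far in the frame of lip_edge above 0.015 m and z of plate_far in the frame of seat between -0.0025 and 0.0025 m and z of plate_near in the frame of seat between -0.0025 and 0.0025 m and angle between plate's own z axis and vertical below 0.03 rad and value of joint catch below 0.002 m and linear speed of plate below 0.01 m/s and angular speed of plate below 0.1 rad/s); the robot touches nothing.
It fails at once if a bystander (core fragment, spatula, wedge or hand lens) is moved by more than 20 mm (distance of any of gneiss, spatula, wedge, loupe from where it was at the start of the episode above 0.02 m).
It also fails if it takes over 64 s, if anything falls off the work surface, if the arm or the gripper's body presses on something with over 40 N, if the wrist force passes 120 N, or if a joint passes its speed limit or range.

ROBOT

A 7-joint arm with a two-finger parallel gripper is mounted at the origin on the work surface. World frame = base frame: x ahead of the robot, y to its left, z up, the work surface at z = 0. Lengths are in m, angles in rad, forces in N, time in s.
With the tool pointing down it reaches from about 0.35 to 0.9 m from the base axis. Payload 19.9 kg.
Tool frame: the origin (TCP) lies at the centre of the arm's flange, where the gripper is bolted on; the fingertips stand 199 mm ahead of it and the grasp point (between the pads) lies 180 mm ahead of it (manip.grip_depth is the distance from the TCP to the grasp point, in m); z points along the fingers, y is the line along which they close (so a half turn about z gives the same grasp; the last joint's range is limited). The gripper opens to 94 mm and grips with 3 to 60 N. Pads are 16 mm wide; open, the fingers measure 119 mm over their backs; the gripper's body (75 mm by 177 mm) begins 78 mm behind the grasp point.
Start: joints at [-1.252, 0.417, -0.01, 1.614, 0.005, 1.111, -0.053], TCP at [0.221, 0.585, 0.405] pointing down, gripper open.
Joint ranges: [-2.81, 2.81], [-0.39, 2.02], [-1.27, 1.25], [0.06, 2.57], [-1.19, 4.33], [0.19, 2], [-2.82, 2.82]. Speed limits (rad/s): [1.89, 1.89, 2.39, 2.39, 3.01, 3.01, 3.01].

INTERFACE

Orientations are given as [roll, pitch, yaw] about the fixed x, y, z axes, in that order (R = Rz(yaw) Ry(pitch) Rx(roll)).
In Python, from station import manip gives the robot as it stands.
- The arm moves only by the shell command python3 -m creep 'ROWS' [FORCE]. ROWS is JSON, a list of rows, each a list of 3 entries, a list of its own where there are three numbers: the shift along the world's x, y, z in mm, then the turn, a rotation vector about the world's x, y, z in degrees, then the opening, from 0 (shut) to 1 (fully open). In form: [[[dx, dy, dz], [wx, wy, wz], hand], ...]. A call has 1 to 5 rows; each row shifts and turns the commanded pose from where the row before left it; what a row does not reach is not made up. A row lasts 1/12 s, in which the tool goes at most 41.7 mm and 7.16 degrees, less where a joint would pass 70% of its speed; a pose out of reach is approached as far as the arm can. A call is refused whole if a number of a shift passes 41.7 or a number of a turn 7.16, either way. A call with a gripper value outside its range is refused whole. The fingers move at their own pace and stop on an object; FORCE is the grip in N (left out, the last holds). Time passes only in rows, so rows that do not move let the fingers close. It gives the time, the measured TCP pose, the force, the opening and the grip force at its end, in the units of the state.
- manip.get_obs(): the state, without advancing time (a new reading comes with each control period).
- manip.capture(name): name is "scene" or "top" or "wrist"; returns a dict with "img" (480x640x3 uint8, red, green, blue), "mtx" (3x3 intrinsics, pixels), "xyz" and "orientation" of the camera in the world; the wrist camera has in their place "hand_eye" (4x4, takes a point from camera to tool coordinates, whose origin is the TCP and whose axes are the flange's). Camera axes: x right, y down, z forward; pixel columns grow to the right and rows downward; lengths in m; the calibration is good to about 2 mm. A picture is of the moment at which its call begins: read the wrist's pose just before it. There is no depth.
- manip.hand_in(): hands the job in; it is judged then, once.
The state is a dict: "time_s": time; "joint_pos": joint angles; "qvel": joint speeds; "tau": joint torques, N m; "eef_pos": TCP position; "eef_rot": TCP orientation; "force": force on the tool from outside, world axes, zero at the start; "ft_torque": the same for the moment, N m; "gripper_width": finger opening in m; "grasp_force": force on a finger pad.
Only numpy, scipy, OpenCV 4.12 (cv2) and the standard library are available. Lean on these libraries where they do the work, as an engineer would, in place of code of your own. Each camera call takes 0.05 s, during which the arm holds its last target. There are 200 camera calls.

## Working session

There is one attempt and no reset: what is moved stays moved. The work goes in short steps, Python scripts to look and compute and a shell command to move; the robot and the scene stay as the last step left them, time stands still between calls to the robot, and variables do not carry over. Pictures are saved under pics/ and viewed, at most 10 in all, crops included, and the job is handed in when it is done.

```bash
ls; mkdir -p pics; python3 - <<'E'
from station import manip
import cv2,numpy as np
for n in ["scene","top"]:
    c=manip.capture(n); cv2.imwrite(f"pics/{n}0.png",c["img"][:,:,::-1]); print(n,c["mtx"],c["xyz"],c["orientation"])
o=manip.get_obs();print(o["time_s"],o["eef_pos"],o["eef_rot"],o["gripper_width"],manip.grip_depth)
E
```

```text
pics
scene [[492.47724247   0.         322.16925374]
 [  0.         492.47724247 228.73947423]
 [  0.           0.           1.        ]] [ 1.02640624 -0.13114218  0.7883769 ] [-2.52369032e+00  4.39982352e-04  1.11049731e+00]
top [[546.83754303   0.         322.42633931]
 [  0.         546.83754303 233.12213532]
 [  0.           0.           1.        ]] [0.42057694 0.09295914 1.11835612] [-2.9822128   0.01197593 -1.59245142]
0.1 [0.22058484 0.58465617 0.40408525] [-3.14045595e+00  8.34345064e-05  2.78080005e+00] 0.0940310302094701 0.1804
```

View pics/top0.png

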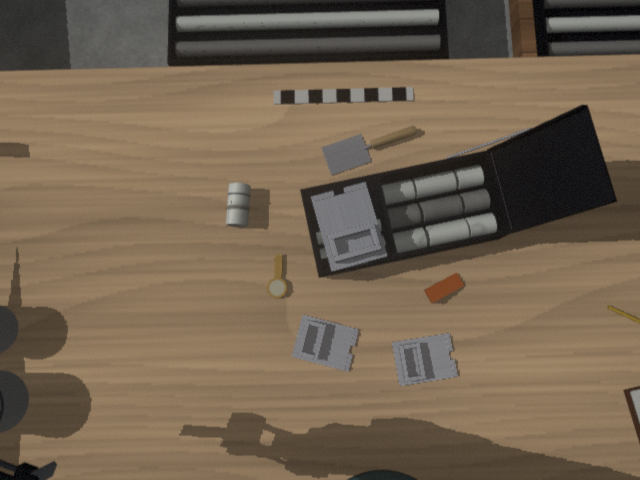

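View pics/scene0.png

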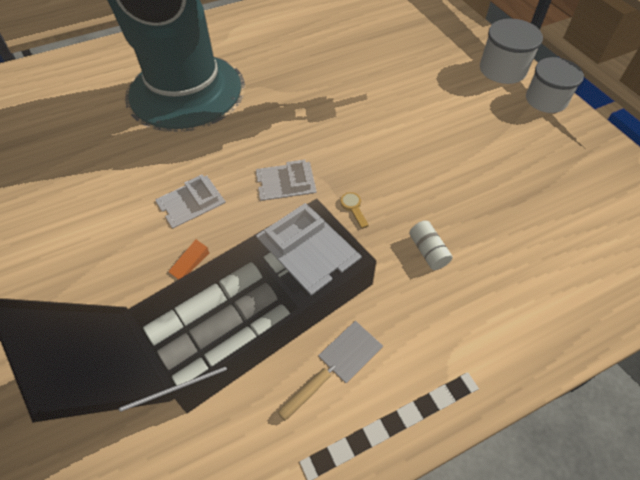

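The top view shows the box with its +y end wall from (302,190) to (320,276) px, and the plate at about (350,228) with its finger well toward the robot. Two smaller decoys lie on the table. Next, an enlarged crop.

```bash
cat > h.py <<'E'
import numpy as np,cv2
from scipy.spatial.transform import Rotation as R
from station import manip
def cam(n):
    o=manip.get_obs(); c=manip.capture(n); K=c["mtx"]
    if n=="wrist":
        T=np.eye(4);T[:3,:3]=R.from_euler('xyz',o["eef_rot"]).as_matrix();T[:3,3]=o["eef_pos"]
        T=T@c["hand_eye"]
    else:
        T=np.eye(4);T[:3,:3]=R.from_euler('xyz',c["orientation"]).as_matrix();T[:3,3]=c["xyz"]
    return c["img"][:,:,::-1].copy(),K,T
def ray(K,T,uv,z):
    d=T[:3,:3]@np.linalg.solve(K,[uv[0],uv[1],1]); return T[:3,3]+d*(z-T[2,3])/d[2]
def proj(K,T,p):
    q=T[:3,:3].T@(np.asarray(p)-T[:3,3]); q=K@q; return q[:2]/q[2]
E
python3 - <<'E'
from h import *
im,K,T=cam("top")
cv2.imwrite("pics/topc.png",cv2.resize(im[130:290,290:510],None,fx=3.6,fy=3.6,interpolation=cv2.INTER_CUBIC))
for p in [(302,190),(320,276),(493,150),(511,232)]: print(p,ray(K,T,p,.083).round(4))
E
```

```text
(302, 190) [0.673  0.1396 0.083 ]
(320, 276) [0.5051 0.1081 0.083 ]
(493, 150) [ 0.7442 -0.2358  0.083 ]
(511, 232) [ 0.5809 -0.2585  0.083 ]
```

View pics/topc.png

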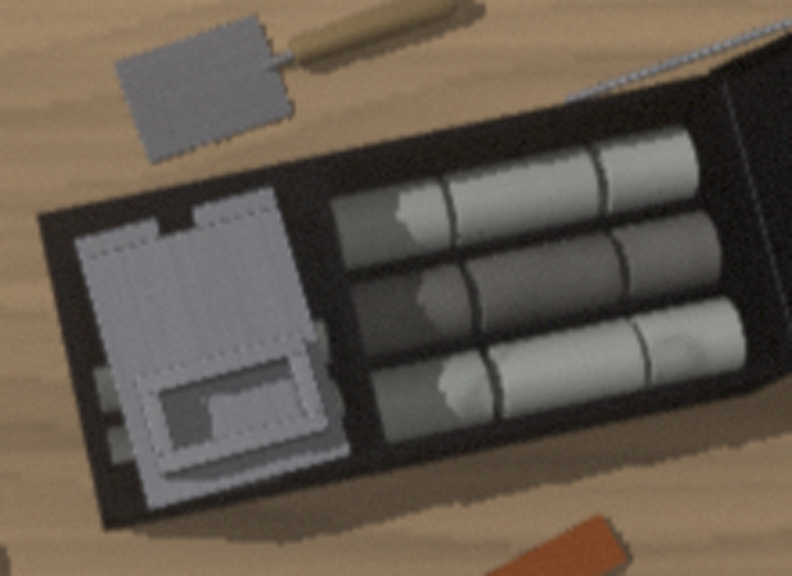

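The crop shows the box's +y end-wall corners at (40,213) and (104,528). The plate corners are at (76,240), (273,186), (349,455) and (150,508), with the notch at (176,225).

```bash
python3 - <<'E'
from h import *
im,K,T=cam("top")
f=lambda u,v,z:ray(K,T,(290+u/3.6,130+v/3.6),z)[:2]
A=f(40,213,.083);B=f(104,528,.083);C=f(724,75,.083)
# box: far-left A=(84.5,78), near-left B=(-84.5,78), far-right hinge C=(84.5,-300)
src=np.array([[.0845,.078],[-.0845,.078],[.0845,-.300]]);dst=np.array([A,B,C])
print(np.linalg.norm(A-B),np.linalg.norm(A-C))
def rigid(s,d):
    s0,d0=s.mean(0),d.mean(0);H=(s-s0).T@(d-d0);a=np.arctan2(H[0,1]-H[1,0],H[0,0]+H[1,1])
    M=np.array([[np.cos(a),-np.sin(a)],[np.sin(a),np.cos(a)]]);return a,d0-M@s0,M
a,t,M=rigid(src,dst);print("box",np.degrees(a),t,((src@M.T+t)-dst)*1e3)
P=np.array([f(76,240,.089),f(273,186,.089),f(349,455,.089),f(150,508,.089)])
ps=np.array([[.075,.055],[.075,-.055],[-.075,-.055],[-.075,.055]])
b,tp,Mp=rigid(ps,P);print("plate",np.degrees(b),tp,((ps@Mp.T+tp)-P)*1e3)
print("plate in box mm",((tp-t)@M)*1e3,"far",((tp+Mp@[.075,0]-t)@M)*1e3, "well",tp+Mp@[-.035,0])
W=f(235,413,.111);print("well ctr top",W)
E
```

```text
0.17363470246784019 0.3793892868917716
box 10.55387683610396 [0.60393088 0.04855973] [[-2.02533473 -0.58581529]
 [ 2.6704629  -0.49500841]
 [-0.64512817  1.0808237 ]]
plate 13.806715999438712 [0.5988068  0.05102322] [[ 0.55566082  0.36338016]
 [-0.30647751 -0.07268438]
 [ 0.25005022 -0.97095466]
 [-0.49923354  0.68025888]]
plate in box mm [-4.58617598  3.36033631] far [70.29298852  7.61600585] well [0.56481808 0.04267056]
well ctr top [0.55947073 0.04095381]
```

```bash

python3 -m creep '[[[18.2,-26.9,0],[0,0,-2.78],0.32],[[18.2,-26.9,0],[0,0,-2.78],0.32],[[18.2,-26.9,0],[0,0,-2.78],0.32],[[18.2,-26.9,0],[0,0,-2.78],0.32],[[18.2,-26.9,0],[0,0,-2.78],0.32]]'
python3 -m creep '[[[18.2,-26.9,0],[0,0,-2.78],0.32],[[18.2,-26.9,0],[0,0,-2.78],0.32],[[18.2,-26.9,0],[0,0,-2.78],0.32],[[18.2,-26.9,0],[0,0,-2.78],0.32],[[18.2,-26.9,0],[0,0,-2.78],0.32]]'
python3 -m creep '[[[18.2,-26.9,0],[0,0,-2.78],0.32],[[18.2,-26.9,0],[0,0,-2.78],0.32],[[18.2,-26.9,0],[0,0,-2.78],0.32],[[18.2,-26.9,0],[0,0,-2.78],0.32],[[18.2,-26.9,0],[0,0,-2.78],0.32]]'
python3 -m creep '[[[18.2,-26.9,0],[0,0,-2.78],0.32],[[18.2,-26.9,0],[0,0,-2.78],0.32],[[18.2,-26.9,0],[0,0,-2.78],0.32],[[18.2,-26.9,0],[0,0,-2.78],0.32],[[18.2,-26.9,0],[0,0,-2.78],0.32]]'
python3 -m creep '[[[0,0,0],[0,0,0],0.32],[[0,0,0],[0,0,0],0.32]]'
python3 - <<'E'
from h import *
im,K,T=cam("wrist");cv2.imwrite("pics/w1.png",im)
o=manip.get_obs();print(o["eef_rot"]);print(T.round(3))
E
```

```text
time_s: 0.62
eef_pos: [0.3122, 0.4488, 0.4045]
eef_rot: [-3.141, -0.0, 2.536]
force: [1.1, 1.0, -0.4]
gripper_width: 0.064
grasp_force: 0.0
time_s: 1.03
eef_pos: [0.4032, 0.3142, 0.4047]
eef_rot: [3.142, -0.0, 2.293]
force: [0.9, 0.6, 0.5]
gripper_width: 0.0316
grasp_force: 0.0
time_s: 1.45
eef_pos: [0.4942, 0.1798, 0.4047]
eef_rot: [3.142, -0.0, 2.051]
force: [-0.2, -0.7, -0.6]
gripper_width: 0.0301
grasp_force: 0.0
time_s: 1.87
eef_pos: [0.5852, 0.0453, 0.4046]
eef_rot: [-3.142, 0.0, 1.808]
force: [-0.2, 1.0, 0.3]
gripper_width: 0.0301
grasp_force: 0.0
time_s: 2.03
eef_pos: [0.5851, 0.0452, 0.4043]
eef_rot: [-3.141, 0.001, 1.808]
force: [0.2, 0.6, 0.5]
gripper_width: 0.0304
grasp_force: 0.0
[-3.14089106e+00  1.97121976e-05  1.81001754e+00]
[[ 0.972  0.228  0.056  0.569]
 [ 0.235 -0.943 -0.235  0.114]
 [-0.001  0.242 -0.97   0.384]
 [ 0.     0.     0.     1.   ]]
```

View pics/w1.png

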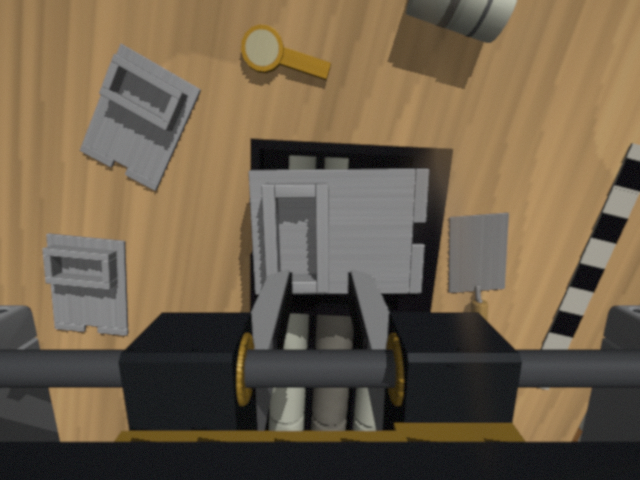

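The wrist view shows the plate's near +y corner at (250,170), far +y corner at (428,168), far −y corner at (422,292) and near −y corner at (252,294). The well's top spans u 262 to 328, with its far wall at u 316 to 328. The box's +y corners are at (250,139) and (452,149).

```bash
python3 - <<'E'
from h import *
im,K,T=cam("wrist")
f=lambda u,v,z:ray(K,T,(u,v),z)[:2]
P=np.array([f(428,168,.089),f(422,292,.089),f(252,294,.089),f(250,170,.089)])
ps=np.array([[.075,.055],[.075,-.055],[-.075,-.055],[-.075,.055]])
s0,d0=ps.mean(0),P.mean(0);H=(ps-s0).T@(P-d0);a=np.arctan2(H[0,1]-H[1,0],H[0,0]+H[1,1])
M=np.array([[np.cos(a),-np.sin(a)],[np.sin(a),np.cos(a)]]);print(np.degrees(a),d0,((ps@M.T+d0)-P)*1e3)
print("far wall top pt via wrist",((f(322,190,.111)+0-d0)@M), "well left outer",(f(262,184,.111)-d0)@M,"right",(f(328,184,.111)-d0)@M)
A=f(452,149,.083);B=f(250,139,.083);print("box +y corners",A,B,np.linalg.norm(A-B),np.degrees(np.arctan2(*(A-B)[::-1])))
print("wall ctr",d0+M@[-.014,0])
E
```

```text
14.113963747100385 [0.59885743 0.05365823] [[ 0.99620093  0.16303606]
 [-0.81226433 -0.94021354]
 [ 1.9826385   0.75122576]
 [-2.16657509  0.02595171]]
far wall top pt via wrist [-0.01361746  0.03982698] well left outer [-0.05989791  0.04473944] right [-0.00896424  0.04440144]
box +y corners [0.67357289 0.14480851] [0.50900637 0.11282756] 0.1676452258061919 10.997467229955413
wall ctr [0.58528005 0.05024431]
```

```bash

python3 -m creep '[[[0,4,-25],[0,0,0],0.32],[[0,0,-25],[0,0,0],0.32],[[0,0,-25],[0,0,0],0.32],[[0,0,-20],[0,0,0],0.32],[[0,0,-10],[0,0,0],0.32]]'
python3 -m creep '[[[0,0,-5],[0,0,0],0.32],[[0,0,0],[0,0,0],0.32],[[0,0,0],[0,0,0],0.05],[[0,0,0],[0,0,0],0.05],[[0,0,0],[0,0,0],0.05]]' 40
python3 -m creep '[[[0,0,0],[0,0,0],0.05],[[0,0,0],[0,0,0],0.05],[[0,0,0],[0,0,0],0.05]]' 40
```

```text
time_s: 2.55
eef_pos: [0.5836, 0.0522, 0.2974]
eef_rot: [-3.139, -0.001, 1.813]
force: [0.3, -0.4, 0.2]
gripper_width: 0.0301
grasp_force: 0.0
time_s: 2.97
eef_pos: [0.5849, 0.0508, 0.2957]
eef_rot: [3.14, -0.0, 1.811]
force: [0.6, -0.4, -0.0]
gripper_width: 0.0137
grasp_force: 0.0
time_s: 3.22
eef_pos: [0.5849, 0.0508, 0.2955]
eef_rot: [3.14, -0.0, 1.811]
force: [-1.6, 0.6, 8.3]
gripper_width: 0.0098
grasp_force: 40.0
```

```bash

python3 -m creep '[[[0,0,8],[0,0,0],0.05],[[0,0,9],[0,0,0],0.05],[[0,0,8],[0,0,-1.6],0.05],[[0,0,0],[0,0,-1.6],0.05],[[0,0,0],[-0.54,2.83,0],0.05]]'
python3 -m creep '[[[0,0,0],[-0.54,2.83,0],0.05],[[0,0,0],[-0.54,2.83,0],0.05],[[0,0,0],[-0.54,2.83,0],0.05],[[0,0,0],[0,0,0],0.05],[[0,0,0],[0,0,0],0.05]]'
python3 - <<'E'
from h import *
o=manip.get_obs();r=R.from_euler('xyz',o["eef_rot"]).as_matrix()
print(r.round(3)); p=np.array(o["eef_pos"])
th=np.radians(10.8);M=np.array([[np.cos(th),-np.sin(th)],[np.sin(th),np.cos(th)]])
print("TCP box mm",((p[:2]-[.605,.05])@M)*1e3,p[2], "tool y(plate x) in box",M.T@r[:2,1],r[2,1])
im,K,T=cam("wrist");cv2.imwrite("pics/w2.png",im)
im,K,T=cam("scene");cv2.imwrite("pics/s2.png",cv2.resize(im[120:320,200:440],(720,600)))
E
```

```text
time_s: 3.63
eef_pos: [0.5845, 0.0506, 0.3206]
eef_rot: [-3.094, 0.0, 1.752]
force: [-0.9, 0.1, -3.9]
gripper_width: 0.0094
grasp_force: 40.0
time_s: 4.05
eef_pos: [0.5847, 0.0508, 0.3195]
eef_rot: [-2.942, 0.001, 1.754]
force: [0.1, -0.2, -3.3]
gripper_width: 0.0094
grasp_force: 40.0
[[-0.182  0.964 -0.195]
 [ 0.983  0.179 -0.037]
 [-0.001 -0.199 -0.98 ]]
TCP box mm [-19.74856748   4.59587319] 0.3194742107500896 tool y(plate x) in box [ 0.98007889 -0.00515282] -0.19854173577364642
```

View pics/w2.png

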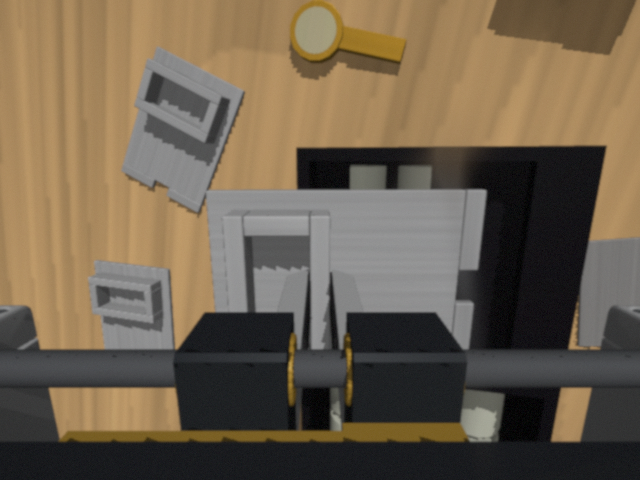

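The plate is held, tilted, with its far edge clear behind the lip. Its far +y corner is at (485,189) and the notch at about (463,285). The box rim corners are at (297,149) and (605,146), and the lip's free edge is at u≈533.

```bash
python3 - <<'E'
from h import *
im,K,T=cam("wrist")
f=lambda u,v,z:ray(K,T,(u,v),z)[:2]
A=f(605,146,.083);B=f(297,149,.083);d=A-B;th=np.arctan2(d[1],d[0]);print("len",np.linalg.norm(d),"ang",np.degrees(th))
M=np.array([[np.cos(th),-np.sin(th)],[np.sin(th),np.cos(th)]])
O=(A+B)/2-M@[0,.078];print("box",O)
for n,u,v,z in [("far+y",485,189,.0993),("notch",457,269,.0993),("notch2",457,301,.0993),("lip edge",533,165,.083),("nearwell",226,213,.15)]: print(n,((f(u,v,z)-O)@M)*1e3)
p=np.array(manip.get_obs()["eef_pos"]);print("tcp",((p[:2]-O)@M)*1e3)
g=cv2.cvtColor(im,cv2.COLOR_BGR2GRAY);print(g[165,490:600:4])
E
```

```text
len 0.16723332590554968 ang 10.94013547866008
box [0.60715721 0.05047643]
far+y [23.1496962 56.3550463]
notch [12.86349107 11.19648368]
notch2 [14.47230067 -8.17882869]
lip edge [50.42351684 68.2567738 ]
nearwell [-100.45999499   48.57798339]
tcp [-22.16171284   4.522164  ]
[13 14 17 18 14 12 16 15 12 11 11 10 21 18 15 23 20 22 22 21 21 16 23 14
 19 17 22 21]
```

```bash

python3 -m creep '[[[11,1.4,0],[0,0,0],0.05],[[11,1.4,-8],[0,0,0],0.05],[[0,0,-10],[0,0,0],0.05],[[0,0,-8],[0,0,0],0.05],[[0,0,0],[0,0,0],0.05]]'
python3 -m creep '[[[0,0,-2],[0,0,0],0.05],[[0,0,0],[0,0,0],0.05]]'
python3 -m creep '[[[0,0,-2],[0,0,0],0.05],[[0,0,0],[0,0,0],0.05]]'
python3 -m creep '[[[0,0,-1],[0,0,0],0.05],[[0,0,0],[0,0,0],0.05]]'
```

```text
time_s: 4.62
eef_pos: [0.6057, 0.0535, 0.2917]
eef_rot: [-2.938, 0.001, 1.754]
force: [-0.6, -0.2, -4.1]
gripper_width: 0.0095
grasp_force: 40.0
time_s: 4.78
eef_pos: [0.6063, 0.0535, 0.2916]
eef_rot: [-2.94, 0.001, 1.755]
force: [0.5, -0.9, -3.6]
gripper_width: 0.0095
grasp_force: 40.0
time_s: 4.95
eef_pos: [0.6065, 0.0536, 0.2897]
eef_rot: [-2.941, 0.001, 1.755]
force: [-0.4, -0.3, -2.4]
gripper_width: 0.0098
grasp_force: 40.0
time_s: 5.12
eef_pos: [0.6066, 0.0535, 0.2886]
eef_rot: [-2.94, 0.001, 1.755]
force: [-0.0, -0.7, -2.7]
gripper_width: 0.0098
grasp_force: 40.0
```

```bash

python3 -m creep '[[[0,0,-1],[0,0,0],0.05],[[0,0,0],[0,0,0],0.05],[[0,0,0],[0,0,0],0.05]]'
python3 -m creep '[[[0,0,-1],[0,0,0],0.05],[[0,0,0],[0,0,0],0.05],[[0,0,0],[0,0,0],0.05]]'
```

```text
time_s: 5.37
eef_pos: [0.6066, 0.0536, 0.2876]
eef_rot: [-2.94, 0.001, 1.755]
force: [0.5, -0.1, -3.2]
gripper_width: 0.0088
grasp_force: 40.0
time_s: 5.62
eef_pos: [0.6066, 0.0536, 0.2866]
eef_rot: [-2.94, 0.001, 1.755]
force: [-1.1, 0.2, -3.7]
gripper_width: 0.0092
grasp_force: 40.0
```

```bash

python3 -m creep '[[[0,0,-1],[0,0,0],0.05],[[0,0,0],[0,0,0],0.05],[[0,0,0],[0,0,0],0.05]]'
python3 -m creep '[[[0,0,-1],[0,0,0],0.05],[[0,0,0],[0,0,0],0.05],[[0,0,0],[0,0,0],0.05]]'
```

```text
time_s: 5.87
eef_pos: [0.6066, 0.0535, 0.2857]
eef_rot: [-2.94, 0.001, 1.755]
force: [-0.4, -0.0, -1.0]
gripper_width: 0.0099
grasp_force: 40.0
time_s: 6.12
eef_pos: [0.6066, 0.0535, 0.2848]
eef_rot: [-2.94, 0.001, 1.755]
force: [-4.0, 0.1, 2.5]
gripper_width: 0.0096
grasp_force: 40.1
```

```bash

python3 -m creep '[[[0,0,1.6],[0,0,0],0.05],[[5,0.95,0],[0,0,0],0.05],[[5,0.95,0],[0,0,0],0.05],[[4.7,0.9,0],[0,0,0],0.05],[[0,0,0],[0,0,0],0.05]]'
python3 -m creep '[[[2,0.4,0],[0,0,0],0.05],[[2,0.4,0],[0,0,0],0.05],[[0,0,0],[0,0,0],0.05]]'
python3 -m creep '[[[2,0.4,0],[0,0,0],0.05],[[0,0,0],[0,0,0],0.05],[[0,0,0],[0,0,0],0.05]]'
```

```text
time_s: 6.53
eef_pos: [0.6222, 0.0567, 0.286]
eef_rot: [-2.941, 0.001, 1.755]
force: [1.2, 1.1, -3.8]
gripper_width: 0.0097
grasp_force: 40.0
time_s: 6.78
eef_pos: [0.6256, 0.0572, 0.2861]
eef_rot: [-2.94, 0.001, 1.755]
force: [0.6, 0.5, -2.8]
gripper_width: 0.0099
grasp_force: 40.0
time_s: 7.03
eef_pos: [0.6273, 0.0576, 0.2862]
eef_rot: [-2.94, 0.001, 1.755]
force: [-0.4, -0.0, -3.2]
gripper_width: 0.0094
grasp_force: 40.0
```

```bash

python3 -m creep '[[[2,0.4,0],[0,0,0],0.05],[[0,0,0],[0,0,0],0.05],[[0,0,0],[0,0,0],0.05]]'
python3 -m creep '[[[1,0.2,0],[0,0,0],0.05],[[0,0,0],[0,0,0],0.05],[[0,0,0],[0,0,0],0.05]]'
python3 -m creep '[[[1,0.2,0],[0,0,0],0.05],[[0,0,0],[0,0,0],0.05],[[0,0,0],[0,0,0],0.05]]'
```

```text
time_s: 7.28
eef_pos: [0.6294, 0.058, 0.2862]
eef_rot: [-2.94, 0.001, 1.755]
force: [-0.4, 0.1, -3.0]
gripper_width: 0.0095
grasp_force: 40.0
time_s: 7.53
eef_pos: [0.6303, 0.0582, 0.2862]
eef_rot: [-2.94, 0.001, 1.755]
force: [0.1, 0.6, -2.7]
gripper_width: 0.0097
grasp_force: 40.0
time_s: 7.78
eef_pos: [0.6314, 0.0584, 0.2862]
eef_rot: [-2.94, 0.001, 1.755]
force: [-1.1, -0.2, -3.1]
gripper_width: 0.0101
grasp_force: 40.0
```

```bash

python3 -m creep '[[[1,0.2,0],[0,0,0],0.05],[[0,0,0],[0,0,0],0.05],[[0,0,0],[0,0,0],0.05]]'
python3 -m creep '[[[1,0.2,0],[0,0,0],0.05],[[0,0,0],[0,0,0],0.05],[[0,0,0],[0,0,0],0.05]]'
```

```text
time_s: 8.03
eef_pos: [0.6324, 0.0586, 0.2862]
eef_rot: [-2.94, 0.001, 1.755]
force: [0.0, -0.3, -3.3]
gripper_width: 0.0096
grasp_force: 40.0
time_s: 8.28
eef_pos: [0.6334, 0.0588, 0.2862]
eef_rot: [-2.94, 0.001, 1.755]
force: [-0.6, 0.3, -2.7]
gripper_width: 0.0095
grasp_force: 40.0
```

```bash

python3 -m creep '[[[1,0.2,0],[0,0,0],0.05],[[0,0,0],[0,0,0],0.05],[[0,0,0],[0,0,0],0.05]]'
python3 -m creep '[[[1,0.2,0],[0,0,0],0.05],[[0,0,0],[0,0,0],0.05],[[0,0,0],[0,0,0],0.05]]'
```

```text
time_s: 8.53
eef_pos: [0.6344, 0.059, 0.2862]
eef_rot: [-2.94, 0.001, 1.755]
force: [-0.3, -0.2, -3.3]
gripper_width: 0.0093
grasp_force: 40.0
time_s: 8.78
eef_pos: [0.6354, 0.0592, 0.2862]
eef_rot: [-2.94, 0.001, 1.755]
force: [-0.3, 0.3, -3.6]
gripper_width: 0.0096
grasp_force: 40.0
```

```bash

python3 -m creep '[[[1,0.2,0],[0,0,0],0.05],[[0,0,0],[0,0,0],0.05],[[0,0,0],[0,0,0],0.05]]'
python3 -m creep '[[[1,0.2,0],[0,0,0],0.05],[[0,0,0],[0,0,0],0.05],[[0,0,0],[0,0,0],0.05]]'
python3 - <<'E'
from h import *
im,K,T=cam("wrist");cv2.imwrite("pics/w3.png",im)
E
```

```text
time_s: 9.03
eef_pos: [0.6363, 0.0594, 0.2862]
eef_rot: [-2.94, 0.001, 1.755]
force: [-0.6, 0.1, -3.7]
gripper_width: 0.0093
grasp_force: 40.0
time_s: 9.28
eef_pos: [0.6369, 0.0593, 0.2861]
eef_rot: [-2.938, 0.001, 1.754]
force: [-5.0, -2.2, -0.0]
gripper_width: 0.0095
grasp_force: 40.0
```

View pics/w3.png

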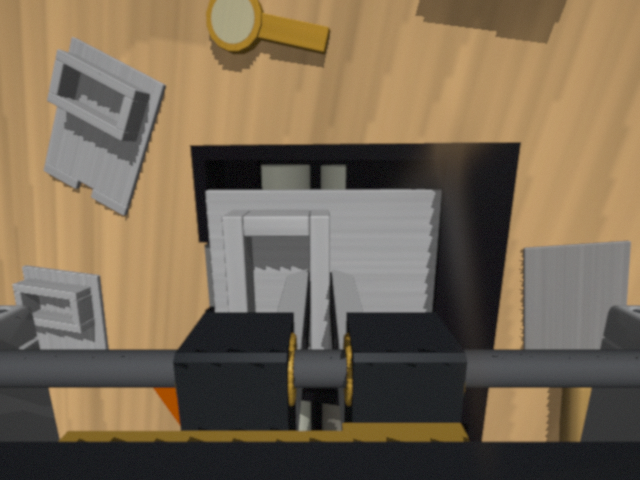

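The plate is under the lip. Its near edge shows at u≈207 and the lip hides it from u≈440. I'll check the depth numerically.

```bash
python3 - <<'E'
from h import *
im,K,T=cam("wrist")
f=lambda u,v,z:ray(K,T,(u,v),z)[:2]
A=f(519,143,.083);B=f(192,147,.083);d=A-B;th=np.arctan2(d[1],d[0]);print("len",np.linalg.norm(d),np.degrees(th))
M=np.array([[np.cos(th),-np.sin(th)],[np.sin(th),np.cos(th)]]);O=(A+B)/2-M@[0,.078];print(O)
print("near+y top",((f(207,190,.0965)-O)@M)*1e3,"lip",((f(441,180,.083)-O)@M)*1e3)
p=np.array(manip.get_obs()["eef_pos"]);print("tcp",((p[:2]-O)@M)*1e3,manip.get_obs()["force"])
E
```

```text
len 0.16638309595749265 10.970450244319052
[0.6077285 0.0503554]
near+y top [-68.65903963  55.76751877] lip [50.07464664 60.87979733]
tcp [30.35594063  3.24399623] [-5.84429376 -0.05798661 -0.47265857]
```

Measured near edge is −68.7 mm (−69.3 expected when home; about −77 if stopped on the key), so the notch has taken the key. Lowering the near edge to just above the catch, then releasing.

```bash

python3 -m creep '[[[-4.6,-0.9,-1],[0.22,-1.15,0],0.05],[[-4.6,-0.9,-1.2],[0.22,-1.15,0],0.05],[[-4.6,-0.9,-1.2],[0.22,-1.15,0],0.05],[[0,0,0],[0,0,0],0.05],[[0,0,0],[0,0,0],0.05]]'
python3 -m creep '[[[0,0,0],[0,0,0],0.3],[[0,0,0],[0,0,0],0.3],[[0,0,0],[0,0,0],0.3],[[0,0,0],[0,0,0],0.3],[[0,0,0],[0,0,0],0.3]]'
```

```text
time_s: 9.8
eef_pos: [0.6235, 0.0568, 0.283]
eef_rot: [-3.001, 0.001, 1.755]
force: [-2.9, -2.1, -2.1]
gripper_width: 0.0097
grasp_force: 40.0
time_s: 10.22
eef_pos: [0.6237, 0.0569, 0.2829]
eef_rot: [-3.002, 0.001, 1.755]
force: [-0.2, 0.6, -0.3]
gripper_width: 0.0283
grasp_force: 0.0
```

```bash

python3 -m creep '[[[2.7,0.5,20],[0,0,0],0.3],[[2.7,0.5,20],[0,0,0],0.3],[[2.7,0.5,20],[0,0,0],0.3],[[0,0,20],[0.75,-3.93,0],0],[[0,0,0],[0.75,-3.93,0],0]]' 
python3 -m creep '[[[0,0,0],[0,0,0],0],[[0,0,0],[0,0,0],0],[[0,0,0],[0,0,0],0]]' 
python3 - <<'E'
from h import *
im,K,T=cam("wrist");cv2.imwrite("pics/w4.png",im)
E
```

```text
time_s: 10.63
eef_pos: [0.6328, 0.0582, 0.3666]
eef_rot: [3.134, 0.0, 1.754]
force: [0.8, 0.1, -0.2]
gripper_width: 0.0184
grasp_force: 0.0
time_s: 10.88
eef_pos: [0.6314, 0.0585, 0.3622]
eef_rot: [-3.138, -0.0, 1.755]
force: [-0.1, 0.0, -0.8]
gripper_width: 0.0008
grasp_force: 0.0
```

View pics/w4.png

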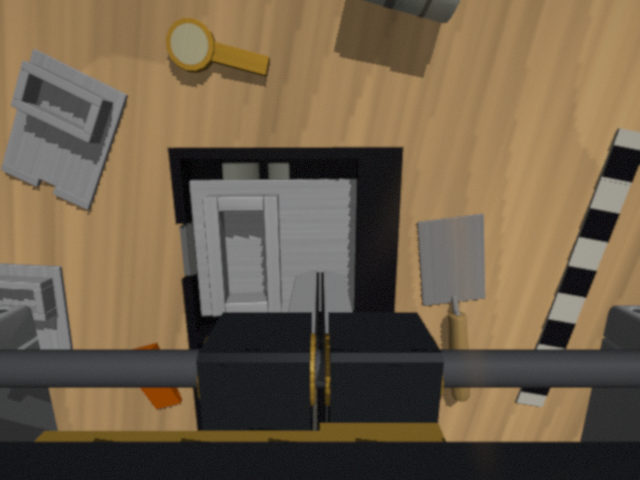

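The near edge (u≈192) rests inside the near wall on the catch and the far edge is hidden under the lip (u≈357). The well opening is centred near (243,255), and the gripper is shut.

```bash
python3 - <<'E'
from h import *
im,K,T=cam("wrist")
f=lambda u,v,z:ray(K,T,(u,v),z)[:2]
th=np.radians(10.9);M=np.array([[np.cos(th),-np.sin(th)],[np.sin(th),np.cos(th)]]);O=np.array([.6072,.0504])
b=lambda u,v,z:(((f(u,v,z)-O)@M)*1e3).round(1)
print("well corners top",b(220,209,.104),b(265,209,.102),b(222,302,.104),b(269,302,.102),"near edge+y",b(192,182,.084))
p=np.array(manip.get_obs()["eef_pos"]);print("tcp",((p[:2]-O)@M)*1e3,p[2])
w=O+M@[-.032,.001];print("d to well",(w-p[:2])*1e3)
E
```

```text
well corners top [-43.5  37.6] [-13.   37.1] [-47.1 -31. ] [-13.1 -32. ] near edge+y [-68.3  54.4]
tcp [25.50122769  3.29803924] 0.3620422480847334
d to well [-56.02928277 -13.12979977]
```

```bash

python3 -m creep '[[[-18.4,-3.9,0],[0,0,0],0],[[-18.4,-3.9,0],[0,0,0],0],[[-18.4,-3.9,0],[0,0,0],0],[[0,0,-20],[0,0,0],0],[[0,0,-20],[0,0,0],0]]' 
python3 -m creep '[[[0,0,-14],[0,0,0],0],[[0,0,-13],[0,0,0],0],[[0,0,-4],[0,0,0],0],[[0,0,0],[0,0,0],0]]' 
python3 -m creep '[[[0,0,-3],[0,0,0],0],[[0,0,0],[0,0,0],0]]' 
python3 -m creep '[[[0,0,-3],[0,0,0],0],[[0,0,0],[0,0,0],0]]'
```

```text
time_s: 11.4
eef_pos: [0.5761, 0.0465, 0.323]
eef_rot: [3.141, -0.0, 1.754]
force: [0.1, 0.8, -0.2]
gripper_width: 0.0003
grasp_force: 0.0
time_s: 11.73
eef_pos: [0.5763, 0.0466, 0.2907]
eef_rot: [-3.139, 0.0, 1.754]
force: [0.0, 0.2, 0.2]
gripper_width: 0.0003
grasp_force: 0.0
time_s: 11.9
eef_pos: [0.5766, 0.0466, 0.2891]
eef_rot: [3.141, 0.0, 1.755]
force: [-0.1, 0.1, -0.6]
gripper_width: 0.0005
grasp_force: 0.0
time_s: 12.07
eef_pos: [0.5764, 0.0467, 0.2859]
eef_rot: [-3.142, -0.0, 1.755]
force: [-0.2, -0.4, -1.2]
gripper_width: 0.0005
grasp_force: 0.0
```

```bash

python3 -m creep '[[[0,0,-3],[0,0,0],0],[[0,0,0],[0,0,0],0]]' 
python3 -m creep '[[[0,0,-3],[0,0,0],0],[[0,0,0],[0,0,0],0]]'
python3 -m creep '[[[0,0,-2],[0,0,0],0],[[0,0,0],[0,0,0],0]]'
python3 -m creep '[[[0,0,-2],[0,0,0],0],[[0,0,0],[0,0,0],0]]' | grep -v gr
```

```text
time_s: 12.23
eef_pos: [0.5763, 0.0467, 0.2826]
eef_rot: [-3.141, -0.0, 1.755]
force: [0.3, -0.0, 0.7]
gripper_width: 0.0006
grasp_force: 0.0
time_s: 12.4
eef_pos: [0.5763, 0.0467, 0.2794]
eef_rot: [-3.141, -0.0, 1.755]
force: [0.5, -0.4, -0.0]
gripper_width: 0.0006
grasp_force: 0.0
time_s: 12.57
eef_pos: [0.5764, 0.0466, 0.2775]
eef_rot: [-3.141, 0.0, 1.755]
force: [0.1, -0.1, -0.3]
gripper_width: 0.0004
grasp_force: 0.0
time_s: 12.73
eef_pos: [0.5764, 0.0467, 0.2755]
eef_rot: [-3.141, 0.0, 1.755]
force: [0.6, 0.8, 0.2]
```

```bash

for i in 1; do :; done
python3 -m creep '[[[0,0,-2],[0,0,0],0],[[0,0,0],[0,0,0],0]]' | grep -v gr
python3 -m creep '[[[0,0,-2],[0,0,0],0],[[0,0,0],[0,0,0],0]]' | grep -v gr
python3 -m creep '[[[0,0,-1.5],[0,0,0],0],[[0,0,0],[0,0,0],0]]' | grep -v gr
python3 -m creep '[[[0,0,-1.5],[0,0,0],0],[[0,0,0],[0,0,0],0]]' | grep -v gr
```

```text
time_s: 12.9
eef_pos: [0.5765, 0.0466, 0.2738]
eef_rot: [-3.141, -0.0, 1.755]
force: [-1.6, 0.2, 2.9]
time_s: 13.07
eef_pos: [0.5764, 0.0466, 0.2719]
eef_rot: [-3.141, -0.0, 1.754]
force: [-2.8, -0.4, 4.1]
time_s: 13.23
eef_pos: [0.5764, 0.0466, 0.2702]
eef_rot: [-3.141, 0.0, 1.755]
force: [-0.2, -0.5, 1.7]
time_s: 13.4
eef_pos: [0.5764, 0.0466, 0.2686]
eef_rot: [-3.141, 0.0, 1.755]
force: [-0.0, -0.2, -0.2]
```

```bash

python3 -m creep '[[[0,0,-1.5],[0,0,0],0],[[0,0,0],[0,0,0],0]]' | grep -v gr
python3 -m creep '[[[0,0,-1.5],[0,0,0],0],[[0,0,0],[0,0,0],0]]' | grep -v gr
python3 -m creep '[[[0,0,-1],[0,0,0],0],[[0,0,0],[0,0,0],0]]' | grep -v gr
```

```text
time_s: 13.57
eef_pos: [0.5763, 0.0467, 0.267]
eef_rot: [-3.141, 0.0, 1.755]
force: [-0.1, 0.1, 0.0]
time_s: 13.73
eef_pos: [0.5765, 0.0467, 0.2656]
eef_rot: [-3.141, 0.0, 1.755]
force: [0.1, -0.8, -0.6]
time_s: 13.9
eef_pos: [0.5765, 0.0466, 0.2655]
eef_rot: [-3.142, -0.0, 1.754]
force: [-5.2, -0.7, 13.6]
```

```bash

python3 -m creep '[[[0,0,3],[0,0,0],0],[[0,0,10],[0,0,0],0],[[0,0,20],[0,0,0],0],[[0,0,30],[0,0,0],0],[[0,0,30],[0,0,0],0]]' 
python3 -m creep '[[[0,0,20],[0,0,0],0],[[0,-20,0],[0,0,0],0],[[0,-20,0],[0,0,0],0],[[0,0,0],[0,0,0],0],[[0,0,0],[0,0,0],0]]' 
python3 - <<'E'
from h import *
im,K,T=cam("wrist");cv2.imwrite("pics/w5.png",im)
E
```

```text
time_s: 14.32
eef_pos: [0.5761, 0.0465, 0.3591]
eef_rot: [-3.14, 0.0, 1.754]
force: [1.2, -0.4, 0.3]
gripper_width: 0.0006
grasp_force: 0.0
time_s: 14.73
eef_pos: [0.5763, 0.0058, 0.3785]
eef_rot: [3.141, 0.0, 1.753]
force: [0.3, 0.2, -0.3]
gripper_width: 0.0005
grasp_force: 0.0
```

View pics/w5.png

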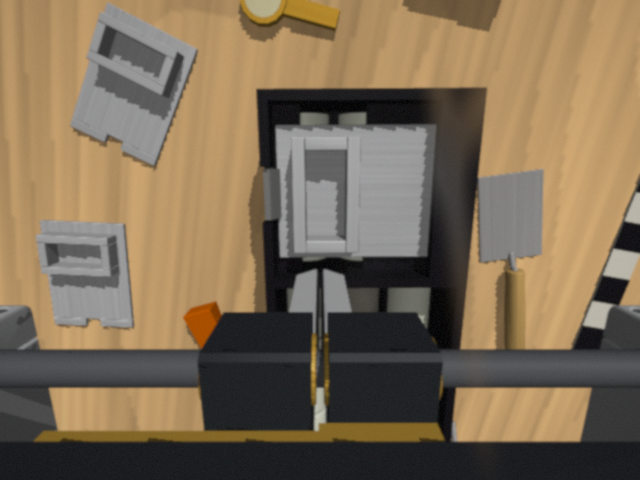

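The plate lies square in the bay, with its near edge at u≈277. I'll zoom in on the catch at (272,195).

```bash
python3 - <<'E'
import cv2
im=cv2.imread("pics/w5.png");cv2.imwrite("pics/w5c.png",cv2.resize(im[150:240,240:360],None,fx=6,fy=6,interpolation=cv2.INTER_CUBIC))
E
```

```text
(no output)
```

View pics/w5c.png

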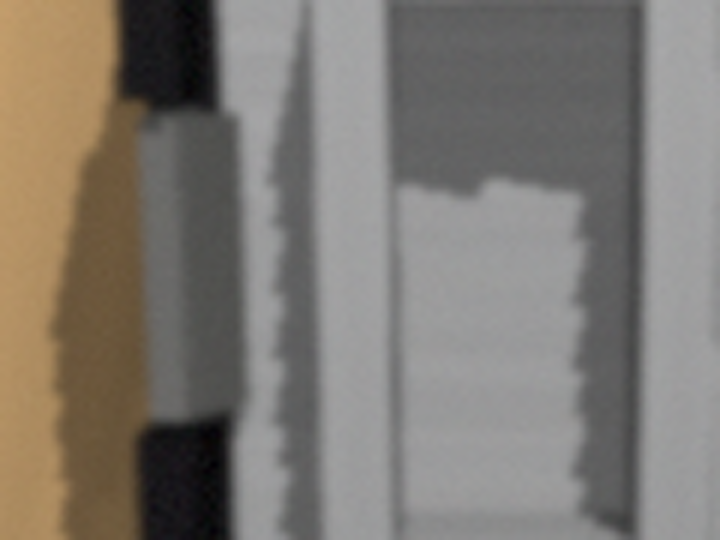

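The catch nose (crop u≈140–243) now covers the plate's near edge (u≈225), and the gripper is clear of everything. Handing in.

```bash
python3 -c "
from station import manip
print(manip.hand_in())"
```

```text
the job is handed in; nothing more can be done
None
```

The plate is hooked under the lip with its notch on the key, pressed flat in its seat with the catch back over its near edge, and I handed the job in with the gripper clear at about 15 s; the hand-in returned no verdict.

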